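Tuck the bolt case's cover under its lip

ROBOT

A 6-joint arm with a two-finger parallel gripper is mounted at the origin on the work surface. World frame = base frame: x ahead of the robot, y to its left, z up, the work surface at z = 0. Lengths are in m, angles in rad, forces in N, time in s.
With the tool pointing down it reaches from about 0.4 to 0.825 m from the base axis. Payload 7 kg.
Tool frame: the origin (TCP) lies midway between the tips of the shut fingers; the grasp point (between the pads) lies 19 mm behind it; z points along the fingers, y is the line along which they close (so a half turn about z gives the same grasp; the last joint's range is limited). The gripper opens to 88 mm and grips with 3 to 60 N. Pads are 19 mm wide; open, the fingers measure 130 mm over their backs; the gripper's body (78 mm by 193 mm) begins 47 mm behind the grasp point.
Start: joints at [1.452, 0.359, 0.012, 0, -1.224, -0.288], TCP at [0.267, 0.62, 0.227] pointing down, gripper open.
Joint ranges: [-3.07, 3.07], [-1.43, 2.12], [-1.02, 1.25], [-3.03, 1.67], [-3.05, -0], [-3.03, 3.03]. Speed limits (rad/s): [2.39, 2.39, 3.01, 3.14, 3.14, 3.14].

INTERFACE

Orientations are given as [roll, pitch, yaw] about the fixed x, y, z axes, in that order (R = Rz(yaw) Ry(pitch) Rx(roll)).
In Python, from station import get_state, grab_frame, calibration, job_done, boxes_of, regions_of, spot_point gives the robot as it stands. The module is installed in compiled form; this text tells all that it offers.
- The arm moves only by the tool arm_command, never from a script. Its argument "commands" is a list of rows, each an object of numbers: "tx", "ty", "tz": the shift along the tool's x, y, z each as a share of 25 cm, from -1 to 1; "twist": the turn about the tool's z as a share of 180 degrees, from -1 to 1. A call has exactly 8 rows; each row is the pose to reach, as a shift and turn from the pose commanded when the call began, along the tool's axes at that moment, turning the shorter way round; what a row does not reach only later rows make up. A row lasts 1/12 s, in which the tool goes at most 41.7 mm and 7.16 degrees, less where a joint would pass 70% of its speed; a pose out of reach is approached as far as the arm can. A call with a number of a shift or a turn outside -1 to 1 is refused whole. A call with a gripper value outside its range is refused whole. "claw" is the opening, from 0 (shut) to 1 (fully open), set as the call begins (left out, the last holds). The fingers move at their own pace and stop on an object; "grip_force" is the grip in N (left out, the last holds). Time passes only in rows, so rows that repeat a pose let the fingers close, or fill a call up. It gives the time, the measured TCP pose, the force, the opening and the grip force at its end, in the units of the state.
- get_state(): the state, without advancing time (a new reading comes with each control period).
- grab_frame(name): name is "scene" or "top"; returns the picture (420x560x3 uint8, red, green, blue); there is no depth.
- calibration(name): a dict with "camera_matrix" (3x3 intrinsics, pixels), "extrinsics" (4x4, takes a point from camera to world coordinates). Camera axes: x right, y down, z forward; pixel columns grow to the right and rows downward; lengths in m; the calibration is good to about 2 mm. A picture is of the moment at which its call begins. calibration takes no time and is no camera call.
- job_done(): hands the job in; it is judged then, once.
Trained networks look in the newest picture that a camera, given by its name, has taken for a name from the list of things; names that differ only in an ending like _2 or _b are one class to them, and where a whole thing is asked for, a point or a joint stands for the part that bears it (a point fixed in the world has none). Each returns a list of dicts, best first, with "score" (0 to 1); they miss things now and then, are a little off and sometimes report something else, mostly with a low value. They report only what shows in the picture. A call takes as long as a camera call. They do not tell look-alikes from the thing itself.
- boxes_of(query, camera): "rect" ([left, top, right, bottom] in pixels, round what is visible of it).
- regions_of(query, camera): "region" (420x560 bool, what is visible of it) and "rect" ([left, top, right, bottom] in pixels, round what is visible of it).
- spot_point(query, camera): "uv" ([column, row] in pixels: a listed point, or the origin of a listed thing).
The state is a dict: "t": time; "q": joint angles; "qd": joint speeds; "joint_efforts": joint torques, N m; "eef_pos": TCP position; "ee_rot": TCP orientation; "force": force on the tool from outside, world axes, zero at the start; "moment": the same for the moment, N m; "width": finger opening in m; "gripper_force": force on a finger pad.
Only numpy, scipy, OpenCV 4.12 (cv2) and the standard library are available. Lean on these libraries where they do the work, as an engineer would, in place of code of your own. Each camera call takes 0.05 s, during which the arm holds its last target. There are 200 camera calls.

TASK

Close the bolt case on the fitting bench: push its raised orange cover down flat, then push the black thumb ridge towards the steel lip until the cover's free edge is tucked fully home beneath the lip and the cover stays shut by itself when you let go. Only push the cover: the case must not be lifted or shoved away, and everything else on the bench stays where it is.

Things in the scene. Friction and masses are not known exactly. Their poses are not given: they have to be found in the camera images.
- case: Open-topped grey steel bolt case, 170 (its x) x 124 (its y) x 60 mm high, 2.2 to 3.4 kg, standing loose on the table. Origin: centre of its underside; z up; its x points from the hinge end (the end towards the robot) to the steel lip at the far end.
- cover (a joint): Angle of the hinged cover (rad): 0 = folded flat over the case, growing as it opens; it stands up between 1.02 and 1.36 at first, leaning over the case, and stops at 0 and 1.7. Hinge axis: along the case's y through point hinge. A spring (0.15 N m/rad, at rest at 1.25) opens it again by itself, to about 0.9, whenever it is let go without being tucked; folding it flat takes 2 to 3 N at mid length.
- cover_slide (a joint): How far the orange panel of the cover has been slid along its own length, away from the hinge (m): 0 = drawn back (it starts at 0 to 0.002), 0.030 = fully home, at its stop. Stays where it is left; takes about 3 N to move. Lying flat, the panel's edge starts beneath the lip's nose from about 0.006 and beneath the lip's flat part from 0.016. If it is slid out before the cover is flat, the edge lands on top of the lip.
- hinge (a point): Middle of the cover's hinge pin (8 mm thick dark steel), in the case's frame at x -72, y 0, z 64 mm. Axes as the case's.
- ridge (a point): Black thumb ridge on the cover's outer face (its upper face when flat): 70 mm across, 6 mm thick, standing 12 mm out from the face. The point is the middle of its side that looks to the hinge, 72 mm from the hinge axis with the slide at 0, 6 mm above the panel's face. The frame moves with the panel: x along the panel away from the hinge, z out of the outer face. Push here along x to slide the panel.
- edge (a point): Middle of the free edge of the orange panel. The panel is 100 mm long, 90 mm wide, 4 mm thick, its mid-plane passes through the hinge axis, and its free edge lies 118 mm from the hinge axis with the slide at 0. Two dark rails flank it for the first 55 mm from the hinge (8 mm thick, to 51 mm each side of the middle). Flat, the panel's upper face is 66 mm above the case's underside. Axes as point ridge's.
- lip (a point): Middle of the free nose of the bright steel retaining lip, 104 mm across, at the case's far end; in the case's frame at x 51.5, y 0, z 77.5 mm. From here the lip slopes down towards the far wall as a lead-in for 10 mm, then runs level for 23 mm with its underside 69 mm above the case's underside. Axes as the case's.
- jar: Closed jar of washers, 54 mm across, 85 mm tall, just left (+y) of the case. Bystander. Origin: centre of its underside.
- bracket: Steel angle bracket 50 x 40 x 54 mm, beyond the lip end of the case. Bystander. Origin: centre of its underside.
- wrench: Steel wrench 160 mm long lying just right (-y) of the case. Bystander. Origin: centre of its underside.
- drill: Orange and black cordless drill lying on its side, about 230 x 200 x 60 mm. Bystander. Origin: centre of its underside (of its barrel).
- level: Yellow spirit level 280 x 24 x 50 mm. Bystander. Origin: centre of its underside.
- tape: Blue roll of tape, 90 mm across, 45 mm tall. Bystander. Origin: centre of its underside.
- mug: White mug, 76 mm across, 90 mm tall. Bystander. Origin: centre of its underside.
- spray: Spray can, 60 mm across, 160 mm tall. Bystander. Origin: centre of its underside.
Not all that is in view belongs to the job. Several things have the shape of the case; the one meant has the colours described above.

How it is judged:
At the end, for the whole second after the job is handed in: The cover lies flat (joint cover below 0.06 rad) with its edge beneath the lip (at least 12 mm past the lip's nose and 8 mm below it; joint cover_slide above 0.024 of 0.030 m), held there by the lip alone, at rest, and the case stands level on the table (value of joint cover below 0.06 rad and value of joint cover_slide above 0.024 m and z of edge in the frame of lip below -0.008 m and x of edge in the frame of lip above 0.012 m and velocity of joint cover below 0.05 rad/s and linear speed of case below 0.01 m/s and height (world z) of case below 0.004 m and angle between case's own z axis and vertical below 0.05 rad); the robot touches nothing.
It fails at once if the case is lifted, tipped, or shoved more than 40 mm (height (world z) of case above 0.012 m or angle between case's own z axis and vertical above 0.12 rad or distance of case from where it was at the start of the episode above 0.04 m).
It fails at once if a bystander is lifted, knocked over or moved more than 25 mm (distance of any of jar, bracket, wrench, drill, level, tape, mug, spray from where it was at the start of the episode above 0.025 m or angle between any of jar, bracket, wrench, drill, level, tape, mug, spray's own z axis and vertical above 0.4 rad).
It also fails if it takes over 32 s, if anything falls off the work surface, if the arm or the gripper's body presses on something with over 40 N, if the wrist force passes 120 N, or if a joint passes its speed limit or range.

## Working session

There is one attempt and no reset: what is moved stays moved. The work goes in short steps, Python scripts to look and compute and a tool call to move; the robot and the scene stay as the last step left them, time stands still between calls to the robot, and variables do not carry over. Pictures are saved under pics/ and viewed, at most 10 in all, crops included, and the job is handed in when it is done.

Besides the shell and the picture viewer there is one more tool, called after "Emit:" in YAML: its name, and indented under it one key for each argument. arm_command: Moves the arm, as the interface text tells. Shift numbers are shares of 25 cm and turn numbers shares of 180 degrees, none past 1 either way. Its arguments: {"type":"object","properties":{"commands":{"type":"array"},"claw":{"type":"number"},"grip_force":{"type":"number"}},"required":["commands"]}

```bash
mkdir -p pics; cat > h.py <<'E'
import numpy as np, cv2
from station import *
def save(n,cam,crop=None,s=1):
    f=grab_frame(cam)[:,:,::-1]
    if crop: l,t,r,b=crop; f=f[t:b,l:r]
    f=cv2.resize(f,None,fx=s,fy=s,interpolation=cv2.INTER_CUBIC); cv2.imwrite('pics/'+n,f)
def ray(uv,cam):
    c=calibration(cam);K=np.array(c["camera_matrix"]);E=np.array(c["extrinsics"])
    d=E[:3,:3]@np.linalg.inv(K)@np.array([uv[0],uv[1],1.]); return E[:3,3],d
def atz(uv,cam,z):
    o,d=ray(uv,cam); return o+d*(z-o[2])/d[2]
def proj(p,cam):
    c=calibration(cam);K=np.array(c["camera_matrix"]);E=np.linalg.inv(np.array(c["extrinsics"]))
    q=K@(E[:3,:3]@np.asarray(p)+E[:3,3]); return q[:2]/q[2]
def tri(u1,u2):
    o1,d1=ray(u1,"scene");o2,d2=ray(u2,"top")
    d1=d1/np.linalg.norm(d1);d2=d2/np.linalg.norm(d2)
    A=np.stack([d1,-d2],1);s=np.linalg.lstsq(A,o2-o1,rcond=None)[0]
    a=o1+s[0]*d1;b=o2+s[1]*d2;return (a+b)/2,np.linalg.norm(a-b)
E
python3 - <<'E'
from h import *
np.set_printoptions(precision=3,suppress=True)
save('s.png','scene');save('t.png','top')
for c in('scene','top'):
    print(c,np.array(calibration(c)["extrinsics"])[:3,3])
    for q in('case','hinge','ridge','edge','lip'):
        print(q,[(np.round(d['uv'],1).tolist(),round(d['score'],2)) for d in spot_point(q,c)][:4])
s=get_state();print(s['t'],s['eef_pos'],s['ee_rot'],s['force'])
E
```

```text
scene [1.38  0.728 1.178]
case [([278.0, 178.7], 0.81), ([240.8, 219.8], 0.72), ([225.0, 203.6], 0.37)]
hinge [([255.8, 196.4], 0.85), ([287.6, 176.9], 0.67)]
ridge [([276.5, 168.3], 0.83), ([255.2, 182.8], 0.6), ([247.3, 175.0], 0.48), ([169.2, 188.2], 0.36)]
edge [([271.5, 164.1], 0.94), ([248.2, 173.4], 0.57)]
lip [([266.9, 156.4], 0.96), ([228.7, 206.4], 0.71)]
top [ 0.29  -0.051  1.199]
case [([321.8, 280.9], 0.76)]
hinge [([299.6, 272.5], 0.73), ([311.1, 219.3], 0.72)]
ridge [([310.3, 209.2], 0.84), ([327.2, 280.2], 0.74)]
edge [([340.3, 283.2], 0.65)]
lip [([344.3, 278.6], 0.88), ([322.3, 172.4], 0.78)]
0.6 [0.267 0.62  0.227] [-3.142  0.    -0.407] [-0.45   0.079 -0.033]
```

View pics/s.png

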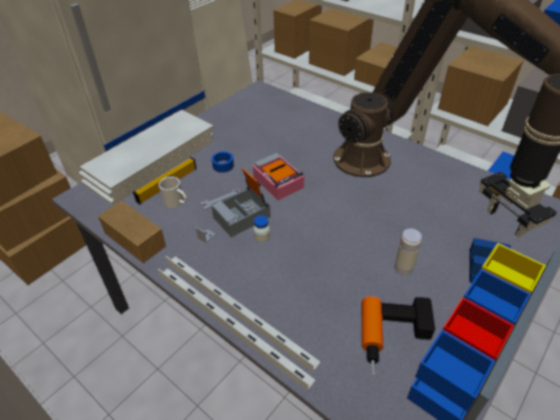

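View pics/t.png

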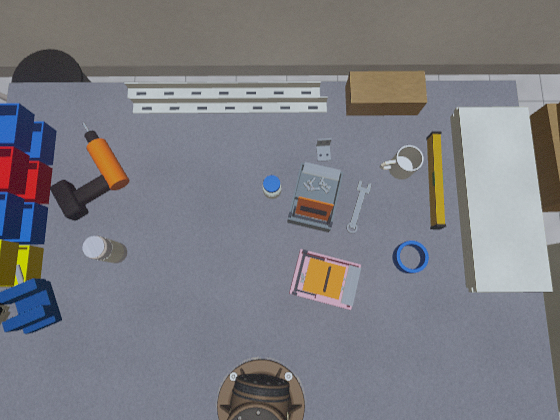

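Candidates for the case are the grey one (top about 317,197; scene about 240,212) and the red/pink look-alike (top about 325,280; scene about 278,175). The grey steel one, with the jar, wrench and bracket around it, fits the description. I'll check it in a close crop.

```bash
python3 - <<'E'
from h import *
save('c.png','top',(270,130,380,240),5)
f=grab_frame('scene')[160:250,190:290,::-1]; a=cv2.imread('pics/c.png')
b=cv2.resize(f,None,fx=5.5,fy=5.5,interpolation=cv2.INTER_CUBIC)
cv2.imwrite('pics/c2.png',b)
np.set_printoptions(precision=3,suppress=True)
for q in ('jar','wrench','bracket'):
    for c in('scene','top'): print(q,c,[(np.round(d['uv'],1).tolist(),round(d['score'],2),atz(d['uv'],c,0)) for d in spot_point(q,c)][:2])
print(tri((255.8,196.4),(311.1,219.3)),tri((255.2,182.8),(310.3,209.2)),tri((228.7,206.4),(322.3,172.4)))
print(atz((311.1,219.3),'top',.064),atz((322.3,172.4),'top',.0775),atz((255.8,196.4),'scene',.064),atz((228.7,206.4),'scene',.0775))
E
```

```text
jar scene [([263.5, 238.4], 0.96, array([ 0.593, -0.023,  0.   ]))]
jar top [([274.6, 192.5], 0.72, array([ 0.587, -0.038,  0.   ]))]
wrench scene [([256.1, 181.3], 0.7, array([ 0.38 , -0.248,  0.   ])), ([222.2, 200.4], 0.45, array([ 0.544, -0.275,  0.   ]))]
wrench top [([274.9, 192.5], 0.23, array([ 0.587, -0.039,  0.   ]))]
bracket scene [([203.7, 238.2], 0.53, array([ 0.724, -0.187,  0.   ])), ([227.3, 204.8], 0.26, array([ 0.55 , -0.242,  0.   ]))]
bracket top [([322.0, 156.4], 0.74, array([ 0.699, -0.182,  0.   ])), ([408.0, 257.6], 0.28, array([ 0.392, -0.422,  0.   ]))]
(array([ 0.495, -0.141,  0.061]), np.float64(0.002264311361865072)) (array([ 0.506, -0.132,  0.139]), np.float64(0.0025730096034956057)) (array([ 0.617, -0.166,  0.089]), np.float64(0.013510055551675431))
[ 0.494 -0.14   0.064] [ 0.625 -0.173  0.077] [ 0.498 -0.14   0.064] [ 0.607 -0.169  0.077]
```

View pics/c.png

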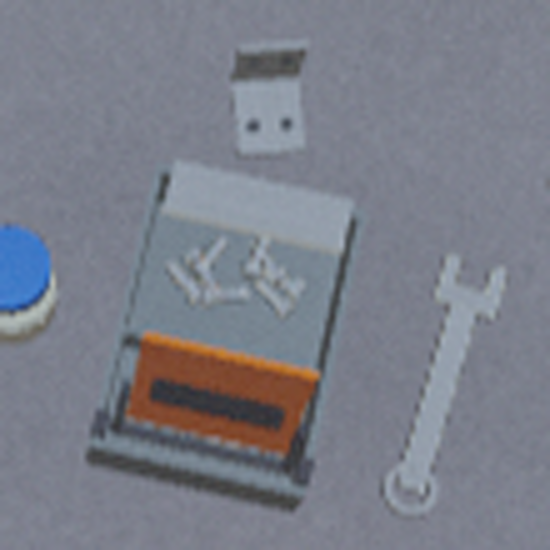

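View pics/c2.png

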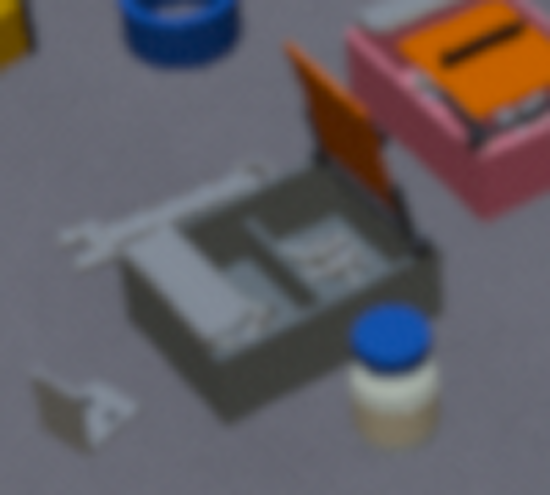

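The crops show the grey case with a raised orange panel and dark ridge at top crop (220,400), and the bright lip at crop (260,205) with its nose from (162,212) to (335,250). The choice is right. Next I'll fit the case pose to the picked corners and check it against the networks' points.

```bash
cat > fit.py <<'E'
from h import *
from scipy.optimize import least_squares
np.set_printoptions(precision=4,suppress=True)
def w(p,q): c,s=np.cos(p[2]),np.sin(p[2]); return np.array([p[0]+c*q[0]-s*q[1],p[1]+s*q[0]+c*q[1],q[2]])
T=[((162,212),(.0515,.052,.0785)),((335,250),(.0515,-.052,.0785)),((177,161),(.0845,.052,.071)),((357,208),(.0845,-.052,.071)),((88,463),(-.085,.062,0)),((297,510),(-.085,-.062,0))]
O=[('top',np.array(u)/5+[270,130],q) for u,q in T]+[('top',(311.1,219.3),(-.072,0,.064)),('scene',(255.8,196.4),(-.072,0,.064))]
r=least_squares(lambda p:np.concatenate([proj(w(p,q),c)-u for c,u,q in O]),[.56,-.155,-.22],loss='soft_l1')
p=r.x;print(p,np.round(r.fun.reshape(-1,2),1).tolist())
print('hinge',w(p,(-.072,0,.064)),'lip',w(p,(.0515,0,.0775)))
for a in np.arange(1.0,1.41,.1):
    P=w(p,(-.072+.118*np.cos(a),0,.064+.118*np.sin(a)));R=w(p,(-.072+.072*np.cos(a)-.008*np.sin(a),0,.064+.072*np.sin(a)+.008*np.cos(a)))
    print(round(a,1),[np.round(proj(X,c),1).tolist() for X in(P,R) for c in('scene','top')])
s=get_state();t=w(p,(-.072-.0295,0,.13))   # start: finger front 20 mm behind hinge axis
yaw=s['ee_rot'][2];d=t-s['eef_pos'];c,n=np.cos(yaw),np.sin(yaw)
print('target',t,'shares',np.array([c*d[0]+n*d[1],n*d[0]-c*d[1],-d[2]])/.25,'twist',-(p[2]-yaw)/np.pi)
E
python3 fit.py
```

```text
[ 0.5637 -0.1566 -0.2343] [[0.3, -0.3], [2.0, 0.3], [-0.3, -0.2], [-0.4, -1.6], [0.1, 0.1], [-0.2, 0.3], [-0.1, 0.1], [0.8, -0.7]]
hinge [ 0.4937 -0.1399  0.064 ] lip [ 0.6138 -0.1686  0.0775]
1.0 [[239.8, 181.9], [319.1, 188.8], [248.1, 185.8], [315.4, 203.3]]
1.1 [[242.2, 179.4], [318.5, 192.0], [249.6, 184.4], [315.0, 205.5]]
1.2 [[244.7, 177.0], [317.8, 195.5], [251.2, 183.1], [314.5, 207.8]]
1.3 [[247.4, 174.9], [317.0, 199.4], [252.9, 181.9], [314.0, 210.3]]
1.4 [[250.1, 173.0], [316.1, 203.5], [254.6, 181.0], [313.4, 212.8]]
target [ 0.465 -0.133  0.13 ] shares [1.9187 2.4527 0.3863] twist -0.054893582213880396
```

Emit:
arm_command:
  commands:
    - {"tx": 0.1, "ty": 0.125}
    - {"tx": 0.2, "ty": 0.25}
    - {"tx": 0.3, "ty": 0.375}
    - {"tx": 0.4, "ty": 0.5}
    - {"tx": 0.5, "ty": 0.625}
    - {"tx": 0.6, "ty": 0.75}
    - {"tx": 0.7, "ty": 0.875}
    - {"tx": 0.8, "ty": 1.0}
  claw: 0
  grip_force: 20

```text
invalid input
```

Emit:
arm_command:
  commands:
    - {"tx": 0.1, "ty": 0.125}
    - {"tx": 0.2, "ty": 0.25}
    - {"tx": 0.3, "ty": 0.375}
    - {"tx": 0.4, "ty": 0.5}
    - {"tx": 0.5, "ty": 0.625}
    - {"tx": 0.6, "ty": 0.75}
    - {"tx": 0.7, "ty": 0.875}
    - {"tx": 0.8, "ty": 1.0}

```text
invalid input
```

```bash
python3 fit.py | tail -1; python3 -c "
from h import *
s=get_state();print(s['t'],s['eef_pos'],s['ee_rot'],s['width'],s['force'])"
```

```text
target [ 0.465 -0.133  0.13 ] shares [1.9187 2.4527 0.3863] twist -0.054893582213880396
1.0 [0.26708125 0.61988911 0.22656649] [-3.14158908e+00 -8.68619072e-06 -4.06773059e-01] 0.0878844763198663 [-0.21943453 -0.3892316   0.14903216]
```

Rows probably need all four keys.

Emit:
arm_command:
  commands:
    - {"tx": 0.1, "ty": 0.125, "tz": 0, "twist": 0}
    - {"tx": 0.2, "ty": 0.25, "tz": 0, "twist": 0}
    - {"tx": 0.3, "ty": 0.375, "tz": 0, "twist": 0}
    - {"tx": 0.4, "ty": 0.5, "tz": 0, "twist": 0}
    - {"tx": 0.5, "ty": 0.625, "tz": 0, "twist": 0}
    - {"tx": 0.6, "ty": 0.75, "tz": 0, "twist": 0}
    - {"tx": 0.7, "ty": 0.875, "tz": 0, "twist": 0}
    - {"tx": 0.8, "ty": 1.0, "tz": 0, "twist": 0}
  claw: 0
  grip_force: 20

```text
t: 1.67
eef_pos: [0.3519, 0.3093, 0.2268]
ee_rot: [-3.141, -0.0, -0.406]
force: [0.2, 0.4, -0.3]
width: 0.0398
gripper_force: 0.0
```

Emit:
arm_command:
  commands:
    - {"tx": 0.1, "ty": 0.125, "tz": 0, "twist": 0}
    - {"tx": 0.2, "ty": 0.25, "tz": 0, "twist": 0}
    - {"tx": 0.3, "ty": 0.375, "tz": 0, "twist": 0}
    - {"tx": 0.4, "ty": 0.5, "tz": 0, "twist": 0}
    - {"tx": 0.5, "ty": 0.625, "tz": 0, "twist": 0}
    - {"tx": 0.6, "ty": 0.75, "tz": 0, "twist": 0}
    - {"tx": 0.7, "ty": 0.875, "tz": 0, "twist": 0}
    - {"tx": 0.8, "ty": 1.0, "tz": 0, "twist": 0}

```text
t: 2.33
eef_pos: [0.4367, 0.0005, 0.2272]
ee_rot: [-3.14, -0.001, -0.406]
force: [0.5, 1.0, -1.3]
width: 0.0006
gripper_force: 0.0
```

```bash
python3 fit.py | tail -1
```

```text
target [ 0.465 -0.133  0.13 ] shares [0.315  0.446  0.3889] twist -0.05474530183625452
```

Emit:
arm_command:
  commands:
    - {"tx": 0.08, "ty": 0.11, "tz": 0, "twist": -0.02}
    - {"tx": 0.16, "ty": 0.22, "tz": 0, "twist": -0.04}
    - {"tx": 0.24, "ty": 0.34, "tz": 0, "twist": -0.055}
    - {"tx": 0.315, "ty": 0.446, "tz": 0.05, "twist": -0.055}
    - {"tx": 0.315, "ty": 0.446, "tz": 0.15, "twist": -0.055}
    - {"tx": 0.315, "ty": 0.446, "tz": 0.25, "twist": -0.055}
    - {"tx": 0.315, "ty": 0.446, "tz": 0.35, "twist": -0.055}
    - {"tx": 0.315, "ty": 0.446, "tz": 0.389, "twist": -0.055}

```text
t: 3.0
eef_pos: [0.4629, -0.1315, 0.1265]
ee_rot: [3.141, 0.004, -0.236]
force: [-0.9, 0.0, 0.0]
width: 0.0004
gripper_force: 0.0
```

```bash
python3 fit.py | tail -1; python3 - <<'E'
from h import *
a=cv2.resize(grab_frame('top')[130:250,260:370,::-1],None,fx=3.6,fy=5,interpolation=cv2.INTER_CUBIC)
b=cv2.resize(grab_frame('scene')[130:250,190:300,::-1],None,fx=3.6,fy=5,interpolation=cv2.INTER_CUBIC)
cv2.imwrite('pics/d.png',np.hstack([a,b]))
E
```

```text
target [ 0.465 -0.133  0.13 ] shares [ 0.0097  0.0038 -0.0142] twist -0.0003886272267558887
```

View pics/d.png

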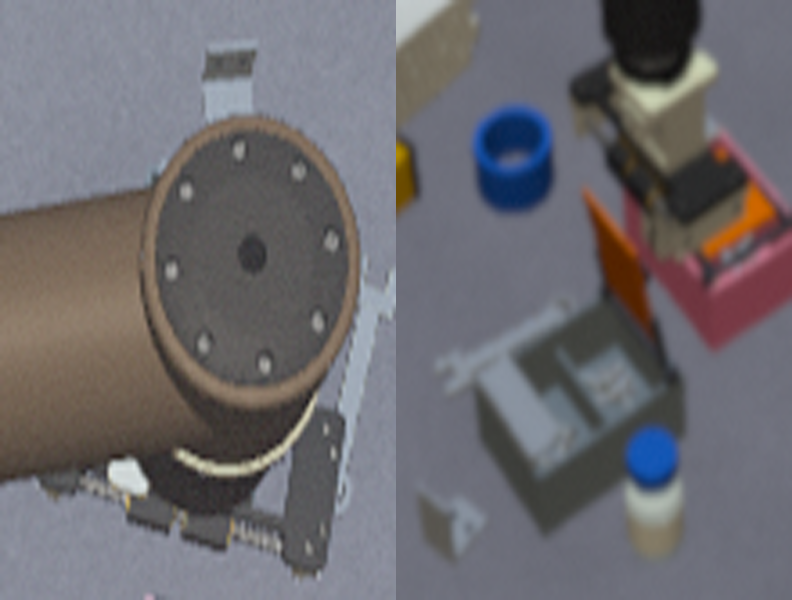

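The scene crop shows the shut fingers behind the cover's outer face, clear of it, with the top camera blocked by the arm. I'll fold the cover by pushing at r ≈ 50 mm, on the hinge side of the ridge.

Emit:
arm_command:
  commands:
    - {"tx": 0.08, "ty": 0, "tz": 0.04, "twist": 0}
    - {"tx": 0.128, "ty": 0, "tz": 0.064, "twist": 0}
    - {"tx": 0.164, "ty": 0, "tz": 0.082, "twist": 0}
    - {"tx": 0.181, "ty": 0, "tz": 0.091, "twist": 0}
    - {"tx": 0.198, "ty": 0, "tz": 0.102, "twist": 0}
    - {"tx": 0.214, "ty": 0, "tz": 0.115, "twist": 0}
    - {"tx": 0.228, "ty": 0, "tz": 0.129, "twist": 0}
    - {"tx": 0.228, "ty": 0, "tz": 0.129, "twist": 0}

```text
t: 3.77
eef_pos: [0.5206, -0.1444, 0.0968]
ee_rot: [-3.142, -0.0, -0.234]
force: [-0.2, 0.6, 0.8]
width: 0.0004
gripper_force: 0.2
```

```bash
cat > rel.py <<'E'
from h import *
import sys
p=[.5637,-.1566,-.2343]
s=get_state();e=s['eef_pos'];c,n=np.cos(p[2]),np.sin(p[2]);d=np.array(e)-[.4937,-.1399,.064]
print('t',s['t'],'front rel hinge mm',np.round(1e3*np.array([c*d[0]+n*d[1]+.0095,-n*d[0]+c*d[1],d[2]]),1),'F',np.round(s['force'],1))
cv2.imwrite('pics/'+sys.argv[1],cv2.resize(grab_frame('scene')[140:250,190:300,::-1],None,fx=5,fy=5,interpolation=cv2.INTER_CUBIC))
E
python3 rel.py e.png
```

```text
t 3.7667 front rel hinge mm [36.7  1.9 32.8] F [-0.2  0.6  0.8]
```

View pics/e.png

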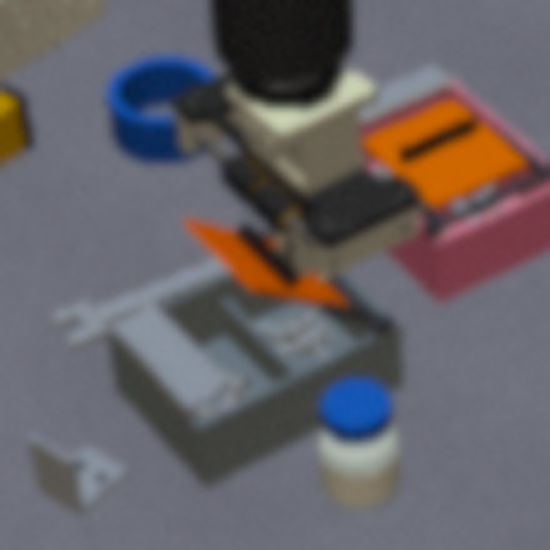

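The cover is following, at about 0.6–0.7 rad, with the ridge ahead of the fingers. I'll keep folding it down to flat.

Emit:
arm_command:
  commands:
    - {"tx": 0.013, "ty": 0, "tz": 0.015, "twist": 0}
    - {"tx": 0.024, "ty": 0, "tz": 0.032, "twist": 0}
    - {"tx": 0.034, "ty": 0, "tz": 0.05, "twist": 0}
    - {"tx": 0.041, "ty": 0, "tz": 0.068, "twist": 0}
    - {"tx": 0.047, "ty": 0, "tz": 0.087, "twist": 0}
    - {"tx": 0.051, "ty": 0, "tz": 0.107, "twist": 0}
    - {"tx": 0.052, "ty": 0, "tz": 0.127, "twist": 0}
    - {"tx": 0.052, "ty": 0, "tz": 0.13, "twist": 0}

```text
t: 4.48
eef_pos: [0.5348, -0.1478, 0.0655]
ee_rot: [3.141, -0.003, -0.233]
force: [-1.9, -0.8, 15.4]
width: 0.0005
gripper_force: 7.4
```

```bash
python3 rel.py f.png
```

```text
t 4.4833 front rel hinge mm [51.4  1.8  1.5] F [-1.9 -0.8 15.4]
```

View pics/f.png

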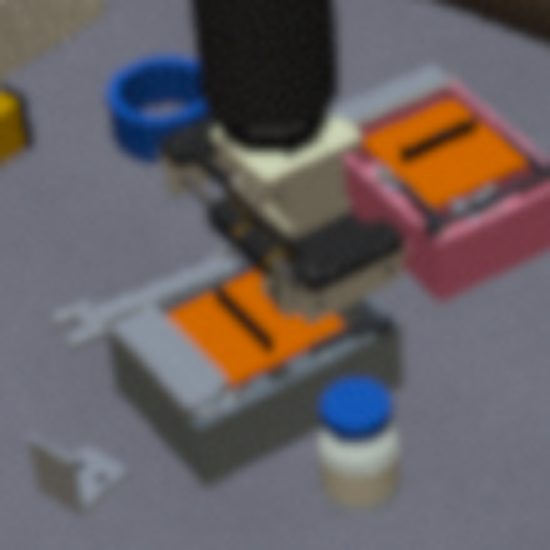

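The cover is flat with its edge just short of the lip (crop 200,345), pressed with 15 N. I'll ease the press a little and push along x against the ridge.

Emit:
arm_command:
  commands:
    - {"tx": 0.02, "ty": 0, "tz": -0.003, "twist": 0}
    - {"tx": 0.045, "ty": 0, "tz": -0.003, "twist": 0}
    - {"tx": 0.07, "ty": 0, "tz": -0.003, "twist": 0}
    - {"tx": 0.09, "ty": 0, "tz": -0.003, "twist": 0}
    - {"tx": 0.11, "ty": 0, "tz": -0.003, "twist": 0}
    - {"tx": 0.13, "ty": 0, "tz": -0.003, "twist": 0}
    - {"tx": 0.15, "ty": 0, "tz": -0.003, "twist": 0}
    - {"tx": 0.165, "ty": 0, "tz": -0.003, "twist": 0}

```text
t: 5.2
eef_pos: [0.5716, -0.1571, 0.0651]
ee_rot: [3.141, 0.003, -0.234]
force: [-7.2, 2.3, 9.6]
width: 0.0001
gripper_force: 4.8
```

```bash
python3 rel.py g.png
```

```text
t 5.2 front rel hinge mm [89.3  1.3  1.1] F [-7.2  2.3  9.6]
```

View pics/g.png

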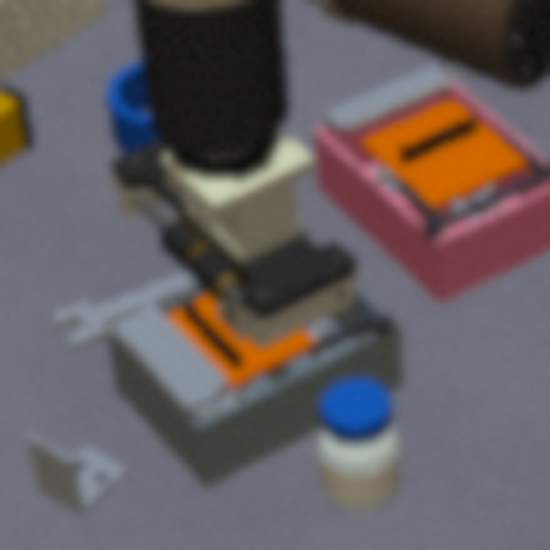

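The panel is sliding under the lip, now at about 17 mm, and the case has not moved. I'll push on to the stop.

Emit:
arm_command:
  commands:
    - {"tx": 0.01, "ty": 0, "tz": -0.001, "twist": 0}
    - {"tx": 0.02, "ty": 0, "tz": -0.001, "twist": 0}
    - {"tx": 0.03, "ty": 0, "tz": -0.001, "twist": 0}
    - {"tx": 0.036, "ty": 0, "tz": -0.001, "twist": 0}
    - {"tx": 0.042, "ty": 0, "tz": -0.001, "twist": 0}
    - {"tx": 0.046, "ty": 0, "tz": -0.001, "twist": 0}
    - {"tx": 0.05, "ty": 0, "tz": -0.001, "twist": 0}
    - {"tx": 0.05, "ty": 0, "tz": -0.001, "twist": 0}

```text
t: 5.92
eef_pos: [0.5826, -0.1597, 0.0648]
ee_rot: [3.141, 0.005, -0.235]
force: [-8.4, 3.3, 8.8]
width: 0.0006
gripper_force: 6.1
```

```bash
python3 rel.py i.png
```

```text
t 5.9167 front rel hinge mm [100.6   1.4   0.8] F [-8.4  3.3  8.8]
```

Emit:
arm_command:
  commands:
    - {"tx": 0.004, "ty": 0, "tz": -0.001, "twist": 0}
    - {"tx": 0.008, "ty": 0, "tz": -0.001, "twist": 0}
    - {"tx": 0.012, "ty": 0, "tz": -0.001, "twist": 0}
    - {"tx": 0.016, "ty": 0, "tz": -0.001, "twist": 0}
    - {"tx": 0.016, "ty": 0, "tz": -0.001, "twist": 0}
    - {"tx": 0.016, "ty": 0, "tz": -0.001, "twist": 0}
    - {"tx": 0.016, "ty": 0, "tz": -0.001, "twist": 0}
    - {"tx": 0.016, "ty": 0, "tz": -0.001, "twist": 0}

```text
t: 6.63
eef_pos: [0.5828, -0.1601, 0.064]
ee_rot: [3.14, 0.011, -0.236]
force: [-16.8, 6.4, 12.0]
width: 0.0007
gripper_force: 11.1
```

```bash
python3 rel.py j.png
```

```text
t 6.6333 front rel hinge mm [100.8   1.1   0. ] F [-16.8   6.4  12. ]
```

The force has doubled to 18 N with no further travel, so the panel is at its stop. I'll lift off first, to avoid dragging it back, then retreat.

Emit:
arm_command:
  commands:
    - {"tx": -0.01, "ty": 0, "tz": -0.012, "twist": 0}
    - {"tx": -0.018, "ty": 0, "tz": -0.025, "twist": 0}
    - {"tx": -0.03, "ty": 0, "tz": -0.05, "twist": 0}
    - {"tx": -0.05, "ty": 0, "tz": -0.1, "twist": 0}
    - {"tx": -0.06, "ty": 0, "tz": -0.2, "twist": 0}
    - {"tx": -0.06, "ty": 0, "tz": -0.32, "twist": 0}
    - {"tx": -0.06, "ty": 0, "tz": -0.45, "twist": 0}
    - {"tx": -0.06, "ty": 0, "tz": -0.5, "twist": 0}

```text
t: 7.35
eef_pos: [0.5769, -0.1577, 0.197]
ee_rot: [-3.141, -0.008, -0.233]
force: [-0.1, -0.8, 1.0]
width: 0.0004
gripper_force: 0.0
```

Emit:
arm_command:
  commands:
    - {"tx": -0.1, "ty": -0.1, "tz": 0, "twist": 0}
    - {"tx": -0.15, "ty": -0.25, "tz": 0, "twist": 0}
    - {"tx": -0.2, "ty": -0.4, "tz": 0, "twist": 0}
    - {"tx": -0.25, "ty": -0.55, "tz": 0, "twist": 0}
    - {"tx": -0.25, "ty": -0.7, "tz": 0, "twist": 0}
    - {"tx": -0.25, "ty": -0.85, "tz": 0, "twist": 0}
    - {"tx": -0.25, "ty": -1, "tz": 0, "twist": 0}
    - {"tx": -0.25, "ty": -1, "tz": 0, "twist": 0}

```text
t: 8.02
eef_pos: [0.5737, 0.1058, 0.1921]
ee_rot: [-3.139, -0.003, -0.23]
force: [0.4, -0.5, -0.1]
width: 0.0002
gripper_force: 0.0
```

```bash
python3 - <<'E'
from h import *
a=cv2.resize(grab_frame('top')[130:240,270:380,::-1],None,fx=3.6,fy=5,interpolation=cv2.INTER_CUBIC)
b=cv2.resize(grab_frame('scene')[140:250,190:300,::-1],None,fx=3.6,fy=5,interpolation=cv2.INTER_CUBIC)
cv2.imwrite('pics/k.png',np.hstack([a,b]));s=get_state();print(s['t'],s['eef_pos'],s['force'])
E
```

```text
8.1167 [0.57208217 0.10207034 0.19154894] [-0.32088459  0.45047854 -0.39785483]
```

View pics/k.png

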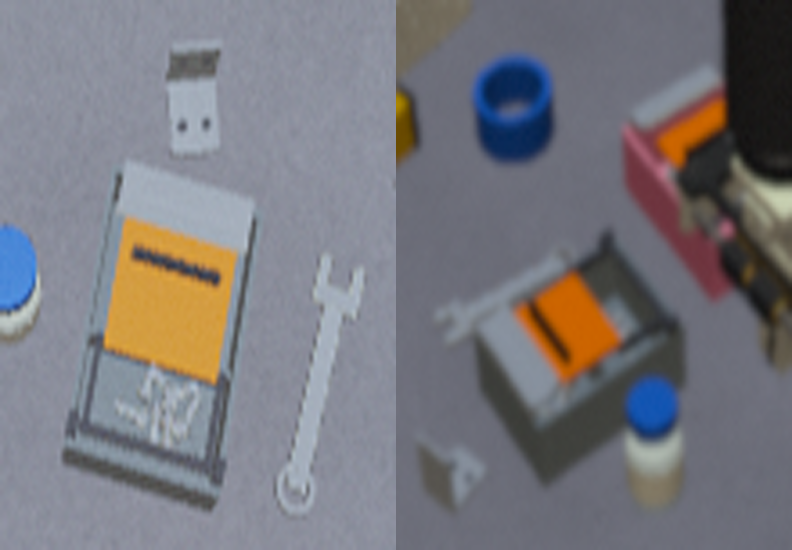

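Both views show the cover flat and staying shut on its own. Its edge is under the lip at top crop (180,233), with the ridge about 21 mm from the nose, which matches a full slide. The case, jar, wrench and bracket have not moved.

```bash
python3 -c "
from station import job_done
print(job_done())"
```

```text
the job is handed in; nothing more can be done
None
```

The bolt case is closed and the job is handed in: the cover lies flat with its edge tucked under the lip and stayed shut when released, and the case, jar, bracket and wrench look unmoved in the last pictures; no verdict came back.

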